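Ease the cigar box lid shut

ROBOT

A 7-joint arm with a two-finger parallel gripper is mounted at the origin on the work surface. World frame = base frame: x ahead of the robot, y to its left, z up, the work surface at z = 0. Lengths are in m, angles in rad, forces in N, time in s.
With the tool pointing down it reaches from about 0.425 to 0.95 m from the base axis. Payload 4.7 kg.
Tool frame: the origin (TCP) lies between the finger pads; the fingertips stand 25 mm ahead of it and the grasp point (between the pads) lies 6 mm ahead of it; z points along the fingers, y is the line along which they close (so a half turn about z gives the same grasp; the last joint's range is limited). The gripper opens to 85 mm and grips with 20 to 120 N. Pads are 22 mm wide; open, the fingers measure 114 mm over their backs; the gripper's body (76 mm by 85 mm) begins 54 mm behind the grasp point. The pads swing forward as they close: fully open they stand 13 mm farther back than shut.
Start: joints at [1.133, 0.469, -0.049, 1.532, 0.024, 1.141, -0.082], TCP at [0.268, -0.619, 0.256] pointing down, gripper open.
Joint ranges: [-2.59, 2.59], [-0.33, 1.99], [-1.39, 1.29], [0.1, 2.45], [-1.04, 4.18], [0.21, 1.99], [-2.66, 2.66]. Speed limits (rad/s): [2.57, 2.57, 3.14, 3.14, 3.14, 3.14, 3.14].

INTERFACE

Orientations are given as a 3x3 rotation matrix whose columns are the frame's x, y, z axes.
In Python, from rig import * gives the robot as it stands. Calls block until the motion is done:
- movep(position, orientation): joint-space move of the TCP to a pose.
- move_l(position, attitude=None, feed=0.15, until_force=None): straight line of the TCP; attitude=None keeps the orientation; feed is the mean speed in m/s. With until_force (N) it stops when the force on the tool has changed by that much, and returns True; else False.
- move_joints(angles): joint-space move.
- command_gripper(opening, newtons=None): finger opening in m; newtons is the grip in N (None keeps the last); returns when the fingers have stopped.
- sleep(seconds).
- inverse_kinematics(position, orientation): joint angles nearest the present ones, or None.
- sense(): the state.
- camera(name): name is "side" or "top"; returns (picture, depth): 420x560x3 uint8, red, green, blue; 420x560 float32, m along the optical axis (not along the pixel's ray), 0 where there is no reading.
- camera_params(name): a dict with "K" (3x3 intrinsics, pixels), "position" and "rotation" of the camera in the world. Camera axes: x right, y down, z forward; pixel columns grow to the right and rows downward; lengths in m; the calibration is good to about 2 mm. A picture is of the moment at which its call begins. camera_params takes no time and is no camera call.
A pose or a line that the arm cannot do raises Unreachable and nothing moves.
- finish_job(): hands the job in; it is judged then, once.
The state is a dict: "time_s": time; "joint_pos": joint angles; "qd": joint speeds; "joint_efforts": joint torques, N m; "position": TCP position; "tcp_rot": TCP orientation; "wrist_force": force on the tool from outside, world axes, zero at the start; "ft_torque": the same for the moment, N m; "finger_gap": finger opening in m; "gripper_force": force on a finger pad.
Only numpy, scipy, OpenCV 4.12 (cv2) and the standard library are available. Lean on these libraries where they do the work, as an engineer would, in place of code of your own. Each camera call takes 0.05 s, during which the arm holds its last target. There are 200 camera calls.

TASK

The cigar box on the rolling bench stands open, its lid leaning back away from the robot. With a fingertip push the lid forward from behind until it falls, catch it on its underside with the outside of a finger, and ease it down on the finger until it is fully shut, without letting it drop onto the box. Do not pinch the lid, push gently, leave everything else where it is, and finish clear of the box.

Things in the scene. Friction and masses are not known exactly. Their poses are not given: they have to be found in the camera images.
- cigar_box: the open wooden cigar box, 140 mm deep (its x), 220 mm wide (its y), 75 mm tall to the rim, fixed to the table; the row of cigars in it lies below the rim. Origin at the centre of its underside; its x axis points away from the robot (turned by up to 0.3 rad), towards the hinge side; its z is up
- lid (a joint): lid angle in rad: 0 is shut on the rim, 1.57 upright, stop at 1.9; it starts leaning back, away from the robot, at 1.58 to 1.69 (it may sag back a little). The hinge is damped and a little stiff: the lid stays where it is put between about 1.25 and 1.70; below about 1.16 it falls towards the robot, slowly at first (some 1.6 to 2.7 s from 1.05 to shut), and hits the rim at 0.7 to 1.1 rad/s unless caught
- lid_hinge (a point): the middle of the level hinge axis, along the far (+x) rim of the box: 70 mm along the box's x from its origin, 75 mm up. The lid weighs about 0.2 kg (it varies by some 15 percent)
- lid_lip (a point): the middle of the lid's free edge, at the lower (inner) face; 165 mm from the hinge axis. With the lid shut the lid lies on the rim, and this edge stands out 25 mm beyond the front wall of the box, as a lip over its whole width with free space below, 75 mm above the table
- lid_board: the outer layer of the lid: 161 x 214 x 6 mm of brown wood, the top face when shut, the face turned away from the robot when open. Origin and axes as the hinge: the lid spans x from -161 mm to 0, its outer face at z = +12 mm
- lid_lining: the inner layer of the lid: 165 x 220 x 6 mm of pale wood, the underside when shut, the face turned to the robot when open, including the lip's underside. Origin and axes as the hinge: it spans x from -165 mm to 0 and z from 0 (inner face) to 6 mm; the lid is 12 mm thick in all
- paste_jar: a small closed glass jar with a steel cap, 52 mm in diameter and 60 mm tall, standing close beside the box, at its left (+y of the box); origin at the centre of its underside
- cutter: a small cigar cutter of wood and steel with a black handle bar, 65 x 45 mm and 52 mm tall, standing close beside the box, at its right (-y of the box); origin at the centre of its underside
- mould: a flat wooden cigar mould with ribs, 110 x 220 x 44 mm, lying to one side; origin at the centre of its underside
- cigar_tray: a shallow wooden tray of cigars, 160 x 200 x 35 mm, lying to one side; origin at the centre of its underside
- scissors: scissors lying flat, 155 mm long and 9 mm high, on the table between the robot and the box; origin near the pivot, on the underside
- chaveta: a flat steel leaf knife, 110 x 90 mm and 4 mm thick, lying on the table between the robot and the box; origin at the centre of its underside
- ring_gauge: a plywood gauge plate with round holes, 60 x 170 x 8 mm, lying beyond the box; origin at the centre of its underside

How it is judged:
On the way, in this order (a step that is already met when the one before it is completed fails the run):
1. the lid is pushed forward over its balance (angle below 1.3 rad) (value of joint lid below 1.3 rad), for 0.05 s.
2. the lid is carried on its underside by a finger, between 0.15 and 1.1 rad (value of joint lid between 0.15 and 1.1 rad and contact force between the fingers and lid_lining above 0.2 N), for 0.3 s.
3. the lid is shut (value of joint lid below 0.02 rad), for 0.2 s.
At the end, for the whole second after the job is handed in: The lid lies shut on the rim (within 0.02 rad, about 3 mm at the lip) and at rest, after it was carried down on a finger, and every other thing is within 20 mm of where it stood (value of joint lid below 0.02 rad and velocity of joint lid between -0.05 and 0.05 rad/s and distance of each of paste_jar, cutter, mould, cigar_tray, scissors, chaveta, ring_gauge from where it was at the start of the episode below 0.02 m); the robot touches nothing.
It fails at once if the lid drops or slams (falls faster than 0.6 rad/s between 0.4 and 0.035 rad; the last 5 mm at the lip are free) (value of joint lid between 0.035 and 0.4 rad and velocity of joint lid below -0.6 rad/s).
It fails at once if the lid is pinched (more than 2.5 N from the fingers on its outer and inner layers at once) (contact force between the fingers and lid_board above 2.5 N and contact force between the fingers and lid_lining above 2.5 N).
It fails at once if the lid is pushed with more than 20 N (contact force between any of the arm, the fingers and lid_board above 20 N or contact force between any of the arm, the fingers and lid_lining above 20 N).
It fails at once if another thing is moved by more than 20 mm, or lifted (distance of any of paste_jar, cutter, mould, cigar_tray, scissors, chaveta, ring_gauge from where it was at the start of the episode above 0.02 m).
It also fails if it takes over 51 s, if anything falls off the work surface, if the arm or the gripper's body presses on something with over 40 N, if the wrist force passes 120 N, or if a joint passes its speed limit or range.

## Working session

There is one attempt and no reset: what is moved stays moved. The work goes in short steps, each a Python script; the robot and the scene stay as the last script left them, time stands still between calls to the robot, and variables do not carry over. Pictures are saved under pics/ and viewed, at most 10 in all, crops included, and the job is handed in when it is done.

```bash
ls; mkdir -p pics; python3 - <<'E'
from rig import *
import cv2,numpy as np
for n in("top","side"):
    p,d=camera(n);cv2.imwrite(f"pics/{n}0.png",p[:,:,::-1]);np.savez(f"{n}0.npz",p=p,d=d)
    c=camera_params(n);print(n,c)
print(sense())
E
```

```text
pics
top {'K': array([[502.3679325 ,   0.        , 274.55532374],
       [  0.        , 502.3679325 , 213.26959964],
       [  0.        ,   0.        ,   1.        ]]), 'position': array([0.42566435, 0.01618241, 1.56396872]), 'rotation': array([[-0.00950771, -0.99683661,  0.07890735],
       [-0.9996346 ,  0.0074782 , -0.0259759 ],
       [ 0.02530364, -0.07912549, -0.99654347]])}
side {'K': array([[428.4280562 ,   0.        , 279.58387651],
       [  0.        , 428.4280562 , 210.81351133],
       [  0.        ,   0.        ,   1.        ]]), 'position': array([0.29052472, 0.95938325, 1.08306149]), 'rotation': array([[-0.96352076, -0.18019595,  0.1978817 ],
       [-0.26720324,  0.68960283, -0.67309016],
       [-0.01517166, -0.70141097, -0.71259558]])}
{'time_s': 0.1, 'joint_pos': array([ 1.1330804 ,  0.4693703 , -0.04859561,  1.53355614,  0.02407469,
        1.14100333, -0.08230032]), 'qd': array([ 0.00073837, -0.0019181 , -0.0002901 , -0.00372166,  0.0003412 ,
       -0.00111106, -0.00015489]), 'joint_efforts': array([ 7.91801504e-04, -5.11516356e+01, -4.70236118e-02, -2.38391376e+01,
        1.07723783e-02,  4.38054325e-03, -1.23818796e-05]), 'position': array([ 0.26816041, -0.61893091,  0.25536766]), 'tcp_rot': array([[ 9.17584868e-01,  3.97539276e-01, -7.30844997e-04],
       [ 3.97539946e-01, -9.17583486e-01,  1.59319282e-03],
       [-3.72545804e-05, -1.75242970e-03, -9.99998464e-01]]), 'wrist_force': array([ 0.35496849,  0.73933427, -0.01855291]), 'ft_torque': array([-0.04506666,  0.04658095,  0.01278121]), 'gripper_force': 0.0, 'finger_gap': 0.0847896853594147}
```

View pics/top0.png

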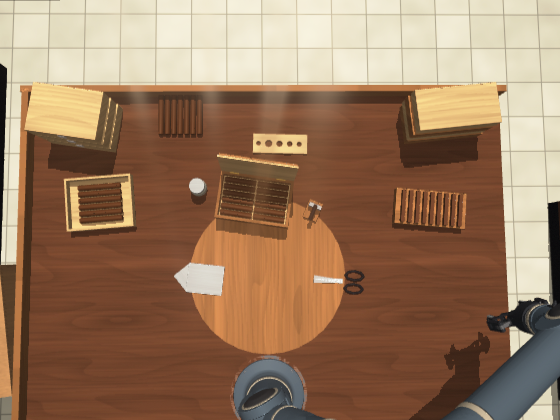

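View pics/side0.png

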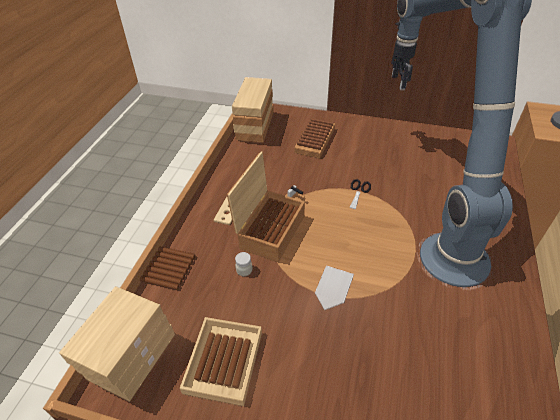

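The top view shows the box at about (255,198), with the lid's top edge running from (218,155) to (298,167). The jar is at (198,187), the cutter at (314,210) and the ring gauge at (280,144). The side view shows the lid's pale inner face around (250,195) and the jar at (244,264).

```bash
cat > h.py <<'E'
from rig import *
import numpy as np,cv2
def cloud(n,d):
    c=camera_params(n);K=c["K"];v,u=np.mgrid[:d.shape[0],:d.shape[1]]
    P=np.stack([(u-K[0,2])/K[0,0]*d,(v-K[1,2])/K[1,1]*d,d],-1)
    W=P@np.array(c["rotation"]).T+c["position"]; W[d<=0]=np.nan
    return W
def near(W,x0,x1,y0,y1,z0,z1):
    return (W[...,0]>x0)&(W[...,0]<x1)&(W[...,1]>y0)&(W[...,1]<y1)&(W[...,2]>z0)&(W[...,2]<z1)
E
python3 - <<'E'
from h import *
Ws={n:cloud(n,np.load(f"{n}0.npz")["d"]) for n in("top","side")}
np.set_printoptions(precision=4,suppress=True)
T=Ws["top"];S=Ws["side"]
for n,u,v in[("top",198,187),("top",314,210),("top",280,144),("top",218,157),("top",297,168),("top",255,230),("side",250,195),("side",244,260),("top",200,285),("top",325,280)]:
    print(n,u,v,Ws[n][v,u])
for n,W in Ws.items():
    m=near(W,.4,.9,-.12,.25,.11,.28);P=W[m];print(n,"lid",len(P),P.min(0),P.max(0))
    # plane of lid inner face
    if n=="side":
        best=0;r=np.random.default_rng(0)
        for _ in range(300):
            a=P[r.choice(len(P),3,False)];q=np.cross(a[1]-a[0],a[2]-a[0])
            if np.linalg.norm(q)<1e-6: continue
            q/=np.linalg.norm(q);i=abs((P-a[0])@q)<.003
            if i.sum()>best:best=i.sum();I=i
        c=P[I].mean(0);q=np.linalg.svd(P[I]-c)[2][2];q*=-np.sign(q[0])
        print("inner plane",best,c,q,"yaw",np.arctan2(-q[1],-q[0]),"angle",np.pi/2-np.arcsin(-q[2]) , np.arccos(-q[2]) )
    m=near(W,.4,.9,-.12,.25,.069,.082);R=W[m];
    print(n,"rim",len(R),cv2.minAreaRect((R[:,:2]*1000).astype(np.float32)))
for nm,b in dict(jar=(.6,.75,.1,.22,.02,.08),cutter=(.5,.7,-.16,-.06,.015,.06),gauge=(.74,.9,-.12,.12,.004,.02)).items():
    m=near(T,*b);P=T[m];print(nm,len(P),cv2.minAreaRect((P[:,:2]*1000).astype(np.float32)),P[:,2].max())
E
```

```text
top 198 187 [0.6258 0.2064 0.0593]
top 314 210 [ 0.5543 -0.1426  0.0538]
top 280 144 [ 0.7689 -0.0439  0.0002]
top 218 157 [0.682  0.1308 0.239 ]
top 297 168 [ 0.6509 -0.0793  0.2414]
top 255 230 [0.4976 0.0368 0.0018]
side 250 195 [0.661  0.0299 0.146 ]
side 244 260 [0.6232 0.2199 0.0589]
top 200 285 [0.3299 0.2067 0.0026]
top 325 280 [ 0.3411 -0.1785  0.0044]
top lid 1153 [ 0.6427 -0.0822  0.1105] [0.6933 0.1355 0.2468]
top rim 650 ((587.8073120117188, 38.45866394042969), (220.39588928222656, 141.8468475341797), 81.54643249511719)
side lid 1405 [ 0.6433 -0.0846  0.1101] [0.6936 0.1407 0.2438]
inner plane 1256 [0.665  0.0358 0.1792] [-0.9866  0.1496  0.0648] yaw -0.1505231582359923 angle 1.6356915367328924 1.6356915367328924
side rim 598 ((592.7138671875, 38.03932189941406), (227.05174255371094, 153.36273193359375), 80.84297943115234)
jar 529 ((636.9617309570312, 159.77391052246094), (118.1302719116211, 72.57228088378906), 88.91943359375) 0.07985196252128124
cutter 197 ((577.181884765625, -104.67499542236328), (128.47427368164062, 69.82766723632812), 62.77665710449219) 0.058544672719686774
gauge 1208 ((819.9573974609375, 0.1268157958984375), (159.50830078125, 239.73507690429688), 0.0885741338133812) 0.017895539900285584
```

```bash
cat >> h.py <<'E'
C=np.array([.588,.0385]);YAW=-.149
ex=np.array([np.cos(YAW),np.sin(YAW),0]);ey=np.array([-ex[1],ex[0],0]);ez=np.array([0,0,1.])
H=np.array([*C,0])+.07*ex+.075*ez
TIP,BACK=.025,.0145
def rot(p): # p: tool pitch below horizontal
    return np.stack([ey,np.sin(p)*ex+np.cos(p)*ez,np.cos(p)*ex-np.sin(p)*ez],1)
def pt(a,h): return H+a*ex+h*ez
def under(th,p,s=.012,r=.165): # TCP with the back of the upper finger, s from its tip, at the lid's underside
    R=rot(p); return pt(-r*np.cos(th),r*np.sin(th))-BACK*R[:,1]-(TIP-s)*R[:,2]
def tipdown(a,h): return pt(a,h)+TIP*ez   # vertical tool, tip centre at a,h
E
python3 - <<'E'
from h import *
np.set_printoptions(precision=3,suppress=True)
print(H)
for p in np.radians([30,40,50,60]):
    print(np.degrees(p))
    for n,q in dict(th7=under(.7,p),th5=under(.5,p),th0=under(0,p),out=under(0,p)+[-.06,0,-.02],pre=under(.5,p)-.10*ex).items(): print(n,q,inverse_kinematics(q,rot(p)))
for a,h in[(.07,.12),(.07,.22),(-.033,.12),(-.033,.22),(-.15,.22)]: print(a,h,inverse_kinematics(tipdown(a,h),rot(np.pi/2)))
E
```

```text
[0.657 0.028 0.075]
29.999999999999996
th7 [0.514 0.05  0.175] None
th5 [0.496 0.052 0.148] None
th0 [0.476 0.055 0.069] None
out [0.416 0.055 0.049] None
pre [0.397 0.067 0.148] None
40.0
th7 [0.513 0.05  0.179] None
th5 [0.495 0.052 0.151] None
th0 [0.475 0.055 0.072] None
out [0.415 0.055 0.052] None
pre [0.396 0.067 0.151] None
50.0
th7 [0.513 0.05  0.182] [ 0.684  0.356 -1.172  2.36   1.673  0.643 -1.964]
th5 [0.495 0.052 0.155] None
th0 [0.475 0.055 0.076] None
out [0.415 0.055 0.056] None
pre [0.396 0.067 0.155] None
59.99999999999999
th7 [0.514 0.05  0.185] [ 0.388  0.215 -0.752  2.268  1.05   0.433 -1.381]
th5 [0.495 0.052 0.158] [ 0.64   0.353 -1.097  2.317  1.346  0.571 -1.662]
th0 [0.475 0.055 0.079] None
out [0.415 0.055 0.059] None
pre [0.396 0.067 0.158] None
0.07 0.12 [ 0.322  0.672 -0.669  1.404  0.426  1.211 -0.539]
0.07 0.22 [ 0.313  0.602 -0.674  1.281  0.368  1.381 -0.491]
-0.033 0.12 [ 0.348  0.502 -0.655  1.67   0.338  1.085 -0.556]
-0.033 0.22 [ 0.375  0.424 -0.693  1.547  0.279  1.271 -0.506]
-0.15 0.22 [ 0.464  0.22  -0.752  1.798  0.161  1.186 -0.486]
```

```bash
cat >> h.py <<'E'
def rot2(p,phi,flip=1):
    d=np.cos(phi)*ex+np.sin(phi)*ey
    z=np.cos(p)*d-np.sin(p)*ez;y=flip*(np.sin(p)*d+np.cos(p)*ez)
    return np.stack([np.cross(y,z),y,z],1)
def under2(th,R,y0=0,s=.012,r=.165,flip=1):
    return pt(-r*np.cos(th),r*np.sin(th))+y0*ey-BACK*flip*R[:,1]-(TIP-s)*R[:,2]
E
python3 - <<'E'
from h import *
import time
t=time.time();out=[]
for flip in(1,-1):
  for phi in np.radians([-120,-100,-90,-75,-60,-45,-30,30,45,60,75,90,100,120]):
    for p in np.radians([15,30,45,60]):
      for y0 in(-.10,-.03,.03,.10):
        R=rot2(p,phi,flip)
        ps=[under2(.0,R,y0,flip=flip),under2(.7,R,y0,flip=flip)]
        if all(inverse_kinematics(q,R) is not None for q in ps):
            q0=inverse_kinematics(ps[0],R);q1=inverse_kinematics(ps[1],R)
            out.append((flip,round(np.degrees(phi)),round(np.degrees(p)),y0,q0.round(2) if hasattr(q0,'round') else q0,abs(np.array(q0)-q1).max().round(2)))
print(time.time()-t,len(out))
for o in out: print(*o[:4],list(o[4]),o[5])
E
```

```text
12.653583526611328 359
1 -120 15 -0.1 [np.float64(-0.98), np.float64(1.38), np.float64(1.1), np.float64(1.71), np.float64(-0.1), np.float64(1.46), np.float64(-2.05)] 0.7
1 -120 15 -0.03 [np.float64(-1.03), np.float64(1.39), np.float64(1.1), np.float64(1.63), np.float64(-0.13), np.float64(1.59), np.float64(-2.07)] 0.77
1 -120 15 0.03 [np.float64(-1.0), np.float64(1.28), np.float64(0.91), np.float64(1.54), np.float64(-0.04), np.float64(1.7), np.float64(-2.27)] 0.63
1 -120 15 0.1 [np.float64(-1.03), np.float64(1.31), np.float64(0.91), np.float64(1.42), np.float64(-0.09), np.float64(1.83), np.float64(-2.29)] 0.14
1 -120 30 -0.1 [np.float64(-0.97), np.float64(1.23), np.float64(1.1), np.float64(1.78), np.float64(-0.19), np.float64(1.34), np.float64(-2.03)] 0.18
1 -120 30 -0.03 [np.float64(-0.95), np.float64(1.12), np.float64(0.91), np.float64(1.7), np.float64(-0.09), np.float64(1.44), np.float64(-2.25)] 0.19
1 -120 30 0.03 [np.float64(-1.0), np.float64(1.14), np.float64(0.91), np.float64(1.62), np.float64(-0.13), np.float64(1.54), np.float64(-2.28)] 0.19
1 -120 30 0.1 [np.float64(-1.05), n
[... 28230 characters left out ...]
0.72), np.float64(-0.45), np.float64(1.9), np.float64(-0.56), np.float64(0.94), np.float64(-0.82)] 0.22
-1 120 60 -0.1 [np.float64(0.51), np.float64(0.6), np.float64(-0.31), np.float64(1.94), np.float64(-0.31), np.float64(0.96), np.float64(-0.75)] 0.24
-1 120 60 -0.03 [np.float64(0.43), np.float64(0.59), np.float64(-0.37), np.float64(1.96), np.float64(-0.33), np.float64(0.9), np.float64(-0.86)] 0.24
-1 120 60 0.03 [np.float64(0.37), np.float64(0.6), np.float64(-0.43), np.float64(1.96), np.float64(-0.34), np.float64(0.85), np.float64(-0.96)] 0.24
-1 120 60 0.1 [np.float64(0.29), np.float64(0.62), np.float64(-0.49), np.float64(1.94), np.float64(-0.33), np.float64(0.79), np.float64(-1.08)] 0.24
```

```bash
cat >> h.py <<'E'
FL=-1;R=rot2(np.radians(38),np.radians(80),FL)
def tip(a,y,h): return pt(a,h)+y*ey-TIP*R[:,2]
def catch(th,dy=0): return under2(th,R,-.11,s=.014,r=.158,flip=FL)+dy*ey
B0=tip(.07,-.085,.12);B00=tip(.07,-.19,.12);B1=tip(-.031,-.085,.12);W1=tip(-.031,-.15,.12)
W2=catch(.55,-.05);W3=catch(.55)
OUT=catch(0)-.010*FL*R[:,1];OUT2=OUT-.1*ex
def theta(W=None): # lid angle from the outer face, top camera
    if W is None: W=cloud("top",camera("top")[1])
    P=W[np.isfinite(W[...,0])]-H;a,y,h=P@ex,P@ey,P[:,2];d=np.hypot(a,h)
    m=(y>-.03)&(y<.1)&(d>.06)&(d<.168)&(h>.005)
    return np.median(np.arctan2(h,-a)[m]-np.arcsin(.012/d[m])),m.sum()
E
python3 - <<'E'
from h import *
np.set_printoptions(precision=3,suppress=True)
for n in"B00 B0 B1 W1 W2 W3 OUT OUT2".split(): print(n,eval(n),inverse_kinematics(eval(n),R))
T=cloud("top",np.load("top0.npz")["d"]);P=T.reshape(-1,3)-H;Q=np.stack([P@ex,P@ey,P[:,2]+.075],1)
for nm,(y0,y1) in dict(cut=(-.25,-.125),jar=(.125,.25)).items():
    m=(Q[:,1]>y0)&(Q[:,1]<y1)&(Q[:,0]>-.2)&(Q[:,0]<.05)&(Q[:,2]>.02)&(Q[:,2]<.08);print(nm,m.sum(),Q[m].min(0),Q[m].max(0))
E
```

```text
B00 [ 0.692 -0.189  0.21 ] [ 0.643  0.719 -0.206  1.483 -0.809  1.254 -1.031]
B0 [ 0.708 -0.085  0.21 ] [ 0.541  0.672 -0.253  1.582 -0.864  1.113 -1.07 ]
B1 [ 0.608 -0.07   0.21 ] [ 0.612  0.543 -0.272  1.828 -0.91   1.073 -0.945]
W1 [ 0.598 -0.134  0.21 ] [ 0.681  0.571 -0.234  1.771 -0.858  1.163 -0.92 ]
W2 [ 0.495 -0.127  0.153] [ 0.793  0.549 -0.258  2.009 -0.877  1.071 -0.711]
W3 [ 0.502 -0.077  0.153] [ 0.739  0.528 -0.295  2.061 -0.94   1.    -0.719]
OUT [ 0.477 -0.08   0.062] [ 0.822  0.693 -0.363  2.119 -0.956  0.844 -0.552]
OUT2 [ 0.378 -0.065  0.062] [ 0.915  0.633 -0.349  2.314 -0.992  0.819 -0.38 ]
cut 115 [-0.107 -0.206  0.02 ] [-0.044 -0.166  0.058]
jar 243 [-0.08   0.152  0.02 ] [-0.03   0.201  0.067]
```

```bash
python3 - <<'E'
from h import *
np.set_printoptions(precision=3,suppress=True)
command_gripper(0.0)
movep(W2-.04*ex-.06*ey+.08*ez,R)
move_l(W2,feed=.2)
def g(q,f=.25):
    t=sense()["time_s"];move_l(q,feed=f);s=sense();print(round(s["time_s"]-t,2),s["position"]-q,s["wrist_force"])
g(W3)
p,d=camera("side");cv2.imwrite("pics/side1.png",cv2.resize(p[60:340,120:400,::-1],(560,560)));W=cloud("side",d)
p2,d2=camera("top");cv2.imwrite("pics/top1.png",cv2.resize(p2[100:300,150:400,::-1],(750,600)))
np.savez("v1.npz",d=d,d2=d2)
# gripper points in the tool frame near the tips
s=sense()
for nm,w in(("side",W),("top",cloud("top",d2))):
    L=(w.reshape(-1,3)-s["position"])@s["tcp_rot"];m=(abs(L[:,0])<.03)&(abs(L[:,1])<.045)&(L[:,2]>-.05)&(L[:,2]<.045)
    L=L[m];print(nm,len(L))
    for z0 in np.arange(-.05,.045,.01):
        k=L[(L[:,2]>=z0)&(L[:,2]<z0+.01)]
        if len(k): print(round(z0,3),len(k),k.min(0),k.max(0))
print(s["time_s"],s["finger_gap"])
E
```

```text
0.35 [0.    0.    0.001] [-0.47  -0.619 -1.697]
side 247
-0.05 32 [-0.02  -0.045 -0.05 ] [ 0.003  0.043 -0.04 ]
-0.04 51 [-0.018 -0.045 -0.04 ] [ 0.012  0.042 -0.03 ]
-0.03 44 [-0.015 -0.041 -0.03 ] [ 0.011  0.03  -0.02 ]
-0.02 36 [-0.015 -0.034 -0.02 ] [ 0.01   0.014 -0.01 ]
-0.01 22 [-0.015 -0.021 -0.009] [ 0.009  0.005 -0.   ]
0.0 23 [-0.013 -0.017  0.   ] [0.005 0.008 0.01 ]
0.01 25 [-0.014 -0.017  0.01 ] [0.007 0.006 0.02 ]
0.02 14 [-0.015 -0.014  0.021] [0.008 0.009 0.026]
top 118
-0.05 19 [-0.018 -0.039 -0.05 ] [ 0.016  0.009 -0.041]
-0.04 9 [-0.016 -0.045 -0.04 ] [ 0.011 -0.013 -0.032]
-0.03 20 [-0.014 -0.036 -0.03 ] [ 0.011  0.002 -0.022]
-0.02 2 [-0.006 -0.02  -0.015] [ 0.003 -0.015 -0.011]
-0.01 19 [-0.012 -0.016 -0.009] [ 0.009 -0.003 -0.   ]
0.0 23 [-0.012 -0.016  0.001] [0.008 0.007 0.01 ]
0.01 19 [-0.013 -0.014  0.01 ] [ 0.009 -0.005  0.019]
0.02 7 [-0.008 -0.01   0.021] [ 0.007 -0.005  0.026]
3.7583 -7.226456503280053e-05
```

View pics/side1.png

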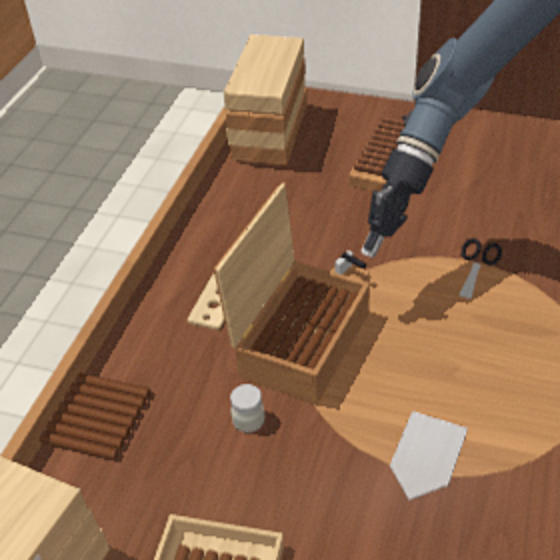

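View pics/top1.png

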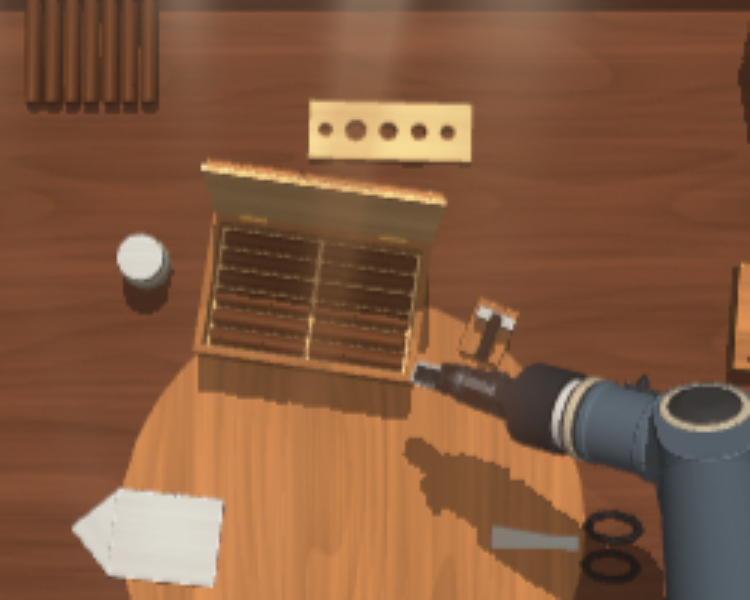

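The pictures confirm the tool geometry: the tip (side picture, about (372,245)) sits in front of the box's right front corner, and the top picture puts it at (425,375). The lid is untouched, and the depth points agree with the finger sizes I assumed. Next I go behind the lid, push and catch.

```bash
cat > go.py <<'E'
from h import *
np.set_printoptions(precision=3,suppress=True)
T=lambda: round(sense()["time_s"],2)
for q in(W2,W1,B00,B0): move_l(q,feed=.25)
print("behind",T(),theta())
def pushto(th,f): # finger's lower corner against the outer face
    hc=.109; r=(hc-.012*np.cos(th))/np.sin(th); a=-r*np.cos(th)+.012*np.sin(th)+.011
    move_l(tip(a,-.085,.12),feed=f)
pushto(1.35,.06);print("1.35",T(),theta(),sense()["wrist_force"])
pushto(1.20,.05);t1=theta();sleep(.1);t2=theta();print("1.20",T(),t1,t2)
th=1.20
while t2[0]>1.17 or (t1[0]-t2[0])<.006:
    th-=.03
    if th<.9: raise SystemExit("lid does not follow")
    pushto(th,.04);t1=theta();sleep(.1);t2=theta();print(round(th,2),T(),t1,t2)
p=sense()["position"]
move_l(p-.065*ey,feed=.28);move_l(W2,feed=.3)
t=theta();print("W2",T(),t)
c=float(np.clip(t[0]-.2,.15,.55));move_l(catch(c),feed=.25)
print("under",c,T())
last=9
for _ in range(40):
    t=theta();print(T(),round(t[0],3),sense()["wrist_force"][2].round(2))
    if t[0]<c+.12 and abs(t[0]-last)<.006: break
    last=t[0];sleep(.1)
move_l(catch(c+.08),feed=.03);sleep(.4)
print("lifted",T(),theta(),sense()["wrist_force"])
cv2.imwrite("pics/side2.png",cv2.resize(camera("side")[0][60:340,120:400,::-1],(560,560)))
E
python3 go.py
```

```text
behind 5.88 (np.float64(1.5415181832615907), np.int64(594))
1.35 7.27 (np.float64(1.3283697469149067), np.int64(334)) [0.444 0.136 0.344]
1.20 8.02 (np.float64(1.184660052534062), np.int64(620)) (np.float64(1.178171799233483), np.int64(631))
1.17 8.47 (np.float64(1.162573445664888), np.int64(655)) (np.float64(1.1527262592803003), np.int64(697))
W2 9.47 (np.float64(1.0109758835136227), np.int64(921))
under 0.55 9.82
9.88 0.893 -0.28
10.03 0.833 -0.68
10.18 0.767 0.86
10.32 0.687 -0.1
10.47 0.596 -0.21
10.62 0.55 -0.69
10.78 0.55 -0.06
lifted 11.75 (np.float64(0.634066689830681), np.int64(1400)) [-2.015 -1.895 -0.379]
```

The lid landed on the finger at 0.55 rad and followed the lift to 0.63, so it is being carried. Now I ease it down.

```bash
python3 - <<'E'
from h import *
np.set_printoptions(precision=3,suppress=True)
for th in(.5,.38,.26,.16,.08,.03,0.0):
    move_l(catch(th),feed=.025 if th>.1 else .015);s=sense();print(th,round(s["time_s"],2),theta()[0].round(3),s["wrist_force"])
move_l(OUT,feed=.02);s=sense();print("out",round(s["time_s"],2),theta(),s["wrist_force"])
W=cloud("top",camera("top")[1]);P=W.reshape(-1,3)-H;P=P[np.isfinite(P[:,0])];a,y,h=P@ex,P@ey,P[:,2]
m=(a<-.02)&(a>-.155)&(abs(y+0)<.08)&(h>-.02);print("lid top slope,h",np.polyfit(a[m],h[m],1),m.sum())
cv2.imwrite("pics/side3.png",cv2.resize(camera("side")[0][60:340,120:400,::-1],(560,560)))
E
```

```text
0.5 12.82 0.498 [-1.638 -0.314 -1.758]
0.38 13.78 0.375 [-0.079 -1.407 -1.346]
0.26 14.74 0.251 [-0.638 -0.786 -1.34 ]
0.16 15.57 0.152 [ 0.8   -1.685  0.33 ]
0.08 16.62 0.073 [ 0.612 -1.102 -1.476]
0.03 17.34 0.023 [ 0.122 -0.606 -1.384]
0.0 17.86 0.004 [-0.006 -0.023  0.126]
out 18.56 (np.float64(0.004263579026758849), np.int64(1555)) [ 0.097 -0.077 -0.192]
lid top slope,h [-0.001  0.012] 2468
```

View pics/side3.png

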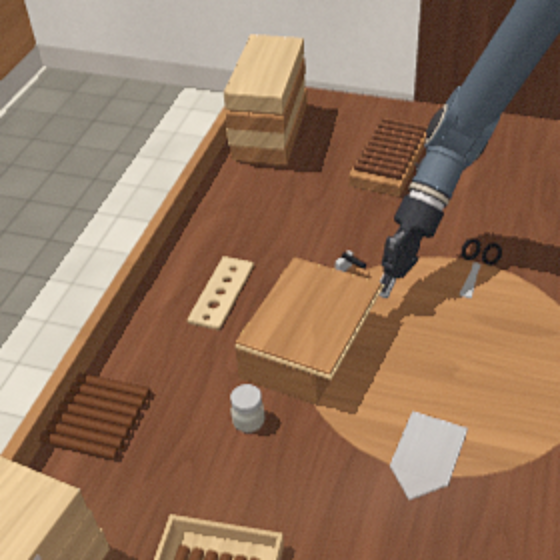

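The picture shows the lid lying flat on the rim, from (240,345) to (380,275). The finger is just below and clear of the right front corner at (385,290), and everything else is in place. Now I withdraw and hand in.

```bash
python3 - <<'E'
from h import *
move_l(OUT-.07*ex-.02*ey,feed=.08);move_l(OUT-.07*ex-.06*ey+.13*ez,feed=.15);sleep(.5)
s=sense();print(s["time_s"],theta(),s["wrist_force"])
print(finish_job())
E
```

```text
21.325 (np.float64(0.004286633918735044), np.int64(1565)) [-0.02658014  0.4381263   1.23421752]
the job is handed in; nothing more can be done
None
```

I pushed the lid over, caught it on the outside of a finger, and eased it down until it was shut (measured within 0.005 rad). The arm is clear of the box, and the job was handed in at about 21 s; no verdict was shown.

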